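# Roll a cap strip home on a vial block

### The job

Take the hand roller from its stand and roll it with firm, even pressure (about 18 N, never more than 25 N) along the row of raised caps on the near side of the vial block, until all eight are seated like the finished row behind. Press the caps with the roller only, then hang the roller upright in its stand again and let go, leaving the other things on the bench where they are.

Things in the scene. Friction and masses are not known exactly. Their poses are not given: they have to be found in the camera images.
- roller: Hand roller, 112 mm high, 0.36 kg. Origin: underside of its wheel; z up, x along the axle, y the way it rolls. Rubber wheel 40 mm diameter, 22 wide; fork 31 wide (x). Flange 58 (x) by 68 (y) mm from z = 46 to 54 mm; on it an upright wooden handle 36 (x) by 30 (y) mm up to z = 112 mm: grip it from above across y, with 60 N or more, fingertips about 8 mm above the flange.
- roller_wheel (a joint): Angle of the roller's free wheel about its axle, 0 at the start, no end stops; one rad is 20 mm rolled.
- stand: Fixed stand on a 68x92 mm foot; origin in the middle of its underside, z up, x and y as the hung roller's. Well inside 41 (x) by 50 (y) mm, outside 53 by 62; its rim is 56 mm above the worktop. Wheel and fork hang in the well with 5 mm clearance all round, the flange lies on the rim: the hung roller's origin is 10 mm above the stand's. A half turn is the same.
- nest: Fixed capping nest: frame 108 (x) by 204 (y) mm, origin in the middle of its underside, z up, y along its length. In it a white vial block with two rows along y of eight round grey caps, 17 mm diameter. The row at x = +18 mm is finished, fully seated. The row at x = -18 mm, nearest the robot, is raised. On rubber feet the block gives nothing below 4 N, then 1 mm for each 10 N.
- strip (a point): Point on the worktop under the middle of the raised row, axes as the nest's: cap 1 lies at y = -63 mm, then one each 18 mm to cap 8 at y = +63 mm. The block's height was set by hand and is not measured: seated cap tops lie anywhere from 67 to 91 mm above the worktop, raised ones 4.5 to 6 mm above those, so feel for them. Nothing on the nest stands higher.
- cap_1 (a joint): How far cap 1 of the raised row is pressed in (m): 0 is 6 mm proud, 0.006 is home against its stop. Slides vertically and stays where it is left. It takes about 6 N to push one cap; the wheel on the strip bears on two or three at once, so about 18 N in all seats them while rolling.
- cap_2 (a joint): The same for cap 2 of the raised row (m).
- cap_3 (a joint): The same for cap 3 of the raised row (m).
- cap_4 (a joint): The same for cap 4 of the raised row (m).
- cap_5 (a joint): The same for cap 5 of the raised row (m).
- cap_6 (a joint): The same for cap 6 of the raised row (m).
- cap_7 (a joint): The same for cap 7 of the raised row (m).
- cap_8 (a joint): The same for cap 8 of the raised row (m).
- sample_pot: Bystander, not to be disturbed: small screw-cap sample pot, 38 mm across, 54 mm high; origin in the middle of its underside.
- oil_bottle: Bystander, not to be disturbed: small brown bottle with black cap, 29 mm across, 58 mm high; origin in the middle of its underside.
- coverslips: Bystander, not to be disturbed: small square cover-glass box, 29x29x21 mm; origin in the middle of its underside.
- timer: Bystander, not to be disturbed: flat bench timer, 66x62x22 mm; origin in the middle of its underside.

How it is judged:
By the outcome, as a careful person would: the job done as asked, in the order asked, and still so for the second after the job is handed in, with the robot touching nothing.
It also fails if it takes over 72 s, if anything falls off the work surface, if the arm or the gripper's body presses on something with over 40 N, if the wrist force passes 120 N, or if a joint passes its speed limit or range.

### The arm

A 7-joint arm with a two-finger parallel gripper is mounted at the origin on a cart in front of the work surface, level with it; the furniture and walls round the work are solid. World frame = base frame: x ahead of the robot, y to its left, z up, the work surface at z = 0. Lengths are in m, angles in rad, forces in N, time in s.
With the tool pointing down it reaches from about 0.425 to 0.925 m from the base axis. Payload 6.8 kg.
Tool frame: the origin (TCP) lies where the fingers leave the gripper's body, on its centre line; the fingertips stand 73 mm ahead of it and the grasp point (between the pads) lies 54 mm ahead of it; z points along the fingers, y is the line along which they close (so a half turn about z gives the same grasp; the last joint's range is limited). The gripper opens to 85 mm and grips with 20 to 120 N. Pads are 22 mm wide; open, the fingers measure 114 mm over their backs; the gripper's body (76 mm by 85 mm) begins 54 mm behind the grasp point. The pads swing forward as they close: fully open they stand 13 mm farther back than shut.
Start: joints at [-1.269, 0.477, 0.022, 1.555, -0.011, 1.109, -0.083], TCP at [0.269, 0.619, 0.304] pointing down, gripper open.
Joint ranges: [-2.96, 2.96], [-0.34, 2.1], [-1.41, 1.46], [0.24, 2.44], [-1.37, 4.51], [0.17, 1.92], [-2.96, 2.96]. Speed limits (rad/s): [2.39, 2.39, 3.14, 3.14, 3.14, 3.14, 3.14].

### API

Orientations are given as a rotation vector (axis times angle).
In Python, from bench import r, grab_frame, camera_info gives the robot as it stands (r), with the cameras as plain functions.
- The arm moves only by the shell command python3 drive.py [OPENING] [FORCE], which reads ROWS from standard input. ROWS is one flat JSON list of numbers that holds 1 to 5 rows one after another, with no inner brackets; each row has 6 numbers: dx, dy, dz in parts of the range, where 1.0 means 0.75 m, then a rotation vector rx, ry, rz in a scale on which 1.0 is 90 degrees; each row is the pose to reach, as a shift and turn from the pose commanded when the command began, along the tool's axes at that moment; what a row does not reach only later rows make up. A row lasts 1/10 s, in which the tool goes at most 0.05 m and 0.15 rad, less where a joint would pass 70% of its speed; a pose out of reach is approached as far as the arm can. OPENING is the finger opening in m, set as the command begins (- or left out keeps the last). The fingers move at their own pace and stop on an object; FORCE is the grip in N (left out, the last holds). Time passes only in rows, so rows that do not move let the fingers close. It prints the time, the measured TCP pose, the force, the opening and the grip force at its end. Shift and turn numbers lie between -1 and 1, and a call with a number outside is refused. Input that does not fit is refused with a message, and nothing moves.
- r.get_obs(): the state, without advancing time (a new reading comes with each control period).
- grab_frame(name): name is "side" or "top"; returns (picture, depth): 400x640x3 uint8, blue, green, red; 400x640 float32, m along the optical axis (not along the pixel's ray), 0 where there is no reading.
- camera_info(name): a dict with "camera_matrix" (3x3 intrinsics, pixels), "R" (3x3) and "t" (3): a world point X has camera coordinates R X + t. Camera axes: x right, y down, z forward; pixel columns grow to the right and rows downward; lengths in m; the calibration is good to about 2 mm. A picture is of the moment at which its call begins. camera_info takes no time and is no camera call.
- r.hand_in(): hands the job in; it is judged then, once.
The state is a dict: "clock": time; "joints": joint angles; "qvel": joint speeds; "tau": joint torques, N m; "tcp_pos": TCP position; "orientation": TCP orientation; "contact_force": force on the tool from outside, world axes, zero at the start; "moment": the same for the moment, N m; "grip_width": finger opening in m; "gripper_force": force on a finger pad.
Only numpy, scipy, OpenCV 4.12 (cv2) and the standard library are available. Lean on these libraries where they do the work, as an engineer would, in place of code of your own. Each camera call takes 0.05 s, during which the arm holds its last target. There are 200 camera calls.

## Working session

There is one attempt and no reset: what is moved stays moved. The work goes in short steps, Python scripts to look and compute and a shell command to move; the robot and the scene stay as the last step left them, time stands still between calls to the robot, and variables do not carry over. Pictures are saved under pics/ and viewed, at most 10 in all, crops included, and the job is handed in when it is done.

```bash
ls; mkdir -p pics; python3 - <<'E'
from bench import r, grab_frame, camera_info
import cv2,numpy as np
o=r.get_obs();print(o)
for n in("side","top"):
    p,d=grab_frame(n);cv2.imwrite(f"pics/{n}0.png",p);np.save(f"pics/{n}0.npy",d);print(n,camera_info(n),np.mean(d>0))
E
```

```text
bench.py
drive.py
pics
{'clock': 0.0, 'joints': array([-1.26910052,  0.47782344,  0.02234103,  1.55645989, -0.01148253,
        1.10929283, -0.083076  ]), 'qvel': array([-0.0009691 , -0.00030358, -0.0001091 , -0.00064218,  0.00080898,
        0.00115753, -0.00066696]), 'tau': array([ 1.86537891e-04, -5.96459198e+01,  1.60798822e+00, -2.81186932e+01,
        1.24080377e-02,  9.29700269e-03,  8.88861081e-06]), 'tcp_pos': array([0.26876012, 0.61868395, 0.30290641]), 'orientation': array([-6.39084934e-01, -3.07567179e+00,  2.89260783e-03]), 'contact_force': array([ 0.23945735,  0.28827487, -0.02211925]), 'moment': array([-0.03616519, -0.01307581,  0.02094461]), 'gripper_force': 0.0, 'grip_width': 0.08536118815273494}
side {'camera_matrix': array([[419.85266368,   0.        , 324.91736148],
       [  0.        , 419.85266368, 202.91626336],
       [  0.        ,   0.        ,   1.        ]]), 'R': array([[-0.97003917,  0.24283361,  0.00747295],
       [ 0.14315231,  0.59615717, -0.79000256],
       [-0.19629423, -0.76526366, -0.613058  ]]), 't': array([ 0.42589349, -0.19654704,  1.22041288])} 0.99605859375
top {'camera_matrix': array([[480.94839938,   0.        , 327.95830569],
       [  0.        , 480.94839938, 198.82677578],
       [  0.        ,   0.        ,   1.        ]]), 'R': array([[ 0.01752043, -0.99939913,  0.02990663],
       [-0.99719383, -0.01964352, -0.07223984],
       [ 0.07278391, -0.02855704, -0.99693881]]), 't': array([0.26444285, 0.52975738, 0.91659661])} 0.99621484375
```

View pics/top0.png

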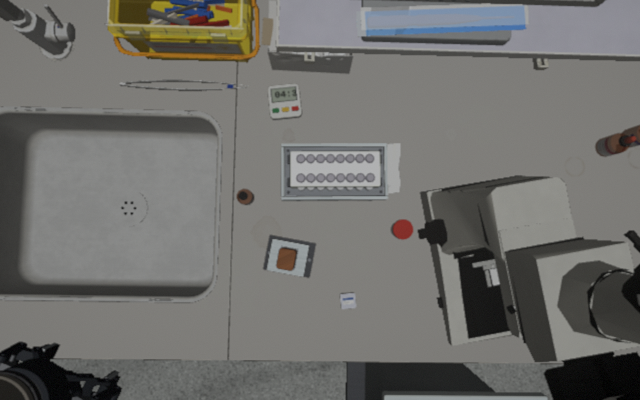

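View pics/side0.png

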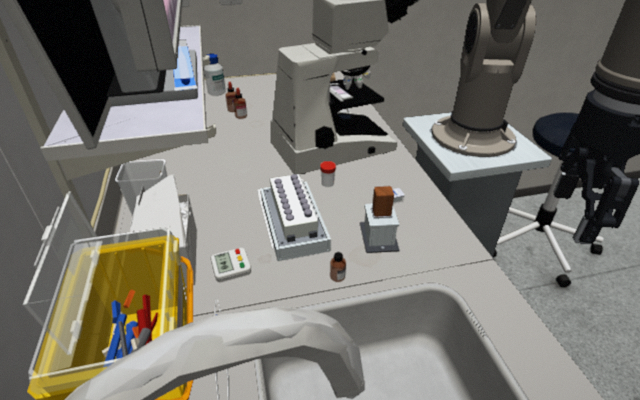

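The top view shows the roller (brown handle) in its stand at (289,257), the nest at (335,172) with the raised row below, the pot at (402,229), the bottle at (245,197), the cover-slip box at (348,300) and the timer at (285,100). The side view shows the handle at (383,201) and the nest at (294,217). Next I'll measure both.

```bash
cat > h.py <<'E'
from bench import r, grab_frame, camera_info
import cv2,numpy as np
def cloud(n,d):
    c=camera_info(n);K=c["camera_matrix"];v,u=np.mgrid[:400,:640]
    X=np.dstack([(u-K[0,2])/K[0,0]*d,(v-K[1,2])/K[1,1]*d,d])-c["t"]
    return X@c["R"]
def ray(n,uv,z):
    c=camera_info(n);d=c["R"].T@np.linalg.solve(c["camera_matrix"],[*uv,1]);o=-c["R"].T@c["t"]
    return o+d*(z-o[2])/d[2]
def P(n):
    c=camera_info(n);return c["camera_matrix"]@np.c_[c["R"],c["t"]]
def rect(n,pts,z):  # min-area rect of plane-projected pixels
    w=np.array([ray(n,p,z)[:2] for p in pts],np.float32);return cv2.minAreaRect(w)
def tri(a,b):
    X=cv2.triangulatePoints(P("top"),P("side"),np.array(a,float),np.array(b,float))[:,0];return X[:3]/X[3]
E
cat > m.py <<'E'
from h import *
I={n:cv2.imread(f"pics/{n}0.png") for n in("top","side")};C={n:cloud(n,np.load(f"pics/{n}0.npy")) for n in I}
box={"top":(255,230,325,285),"side":(355,175,405,255)}
def pr(n,x):
    q=P(n)@np.r_[x,1];return q[:2]/q[2]
for n in I:
    x0,y0,x1,y1=box[n];h=cv2.cvtColor(I[n],cv2.COLOR_BGR2HSV)
    m=(h[...,1]>120)&((h[...,0]<15)|(h[...,0]>172));k=np.zeros_like(m);k[y0:y1,x0:x1]=1;m&=k
    X=C[n][m];z=X[:,2];print(n,"brown",m.sum(),"z pct",np.percentile(z,[5,50,90,97]).round(4))
    zt=np.percentile(z,95);t=m&(C[n][...,2]>zt-.006);v,u=np.nonzero(t)
    rr=rect(n,np.c_[u,v],zt);print(" top rect",rr, "pix",u.mean(),v.mean(),C[n][t].mean(0).round(4))
    # flange and foot
    for lo,hi in((.054,.075),(.002,.02)):
        t=k&(C[n][...,2]>lo)&(C[n][...,2]<hi)&~m;v,u=np.nonzero(t)
        if len(u)>20: print(" layer",lo,len(u),np.median(C[n][t][:,2]).round(4),cv2.minAreaRect(C[n][t][:,:2].astype(np.float32)))
box={"top":(275,138,405,205),"side":(250,165,335,260)}
for n in I:
    x0,y0,x1,y1=box[n];k=np.zeros((400,640),bool);k[y0:y1,x0:x1]=1
    z=C[n][...,2];print(n,np.histogram(z[k],bins=np.arange(-.005,.12,.005)))
    for lo,hi in((.02,.055),(.06,.11)):
        t=k&(z>lo)&(z<hi);
        if t.sum()>20: print(" layer",lo,t.sum(),np.median(z[t]).round(4),cv2.minAreaRect(C[n][t][:,:2].astype(np.float32)))
for n,b in(("top",(275,138,405,205)),("side",(255,165,335,260)),("top",(255,230,325,285)),("side",(355,180,405,255))):
    x0,y0,x1,y1=b;cv2.imwrite(f"pics/c{n}{x0}.png",cv2.resize(I[n][y0:y1,x0:x1],None,fx=5,fy=5,interpolation=2))
a,b,c,d=[cv2.resize(cv2.imread("pics/"+s),(400,300)) for s in("ctop275.png","cside255.png","ctop255.png","cside355.png")]
cv2.imwrite("pics/m1.png",np.vstack([np.hstack([a,b]),np.hstack([c,d])]))
E
python3 m.py
```

```text
top brown 313 z pct [0.1189 0.1219 0.1237 0.1251]
 top rect ((0.41387733817100525, 0.34650808572769165), (0.026725435629487038, 0.03339745104312897), 81.0752944946289) pix 285.843853820598 258.7674418604651 [0.4141 0.3466 0.1274]
 layer 0.054 809 0.0643 ((0.4135998487472534, 0.34824299812316895), (0.06803426891565323, 0.05830860510468483), 80.56700897216797)
 layer 0.002 870 0.0043 ((0.411020964384079, 0.34667837619781494), (0.1044965460896492, 0.13420502841472626), 1.0168991088867188)
side brown 514 z pct [0.0738 0.1055 0.1223 0.1232]
 top rect ((0.41668975353240967, 0.35637468099594116), (0.02864517644047737, 0.03389119356870651), 76.54289245605469) pix 383.0674846625767 191.24539877300614 [0.4152 0.3538 0.1214]
 layer 0.054 479 0.0643 ((0.4130709767341614, 0.3488612473011017), (0.07105886191129684, 0.05791840702295303), 80.52056121826172)
 layer 0.002 792 0.0062 ((0.3829249143600464, 0.26658862829208374), (0.29445576667785645, 0.11469852179288864), 67.5336685180664)
top (array([ 851, 1472,  250,   49,   24,   25,  155, 1848,  484,   31,  100,
         23,   11,   85,  559, 1767,  
[... 511 characters left out ...]
6434210538864136), 1.2976971864700317)
side (array([1033, 2381,  164,  186,  199,  181,  205, 1140,  239,  110,  149,
        135,  120,  119,  194,  968,  306,  215,    0,    0,    0,    0,
          0,    0]), array([-0.005,  0.   ,  0.005,  0.01 ,  0.015,  0.02 ,  0.025,  0.03 ,
        0.035,  0.04 ,  0.045,  0.05 ,  0.055,  0.06 ,  0.065,  0.07 ,
        0.075,  0.08 ,  0.085,  0.09 ,  0.095,  0.1  ,  0.105,  0.11 ,
        0.115]))
 layer 0.02 2159 0.0338 ((0.5671051144599915, 0.24437552690505981), (0.356616348028183, 0.16769669950008392), 74.93412017822266)
 layer 0.06 1802 0.0718 ((0.5739452242851257, 0.2664312720298767), (0.07184115052223206, 0.1688431054353714), 1.5622880458831787)
```

View pics/m1.png

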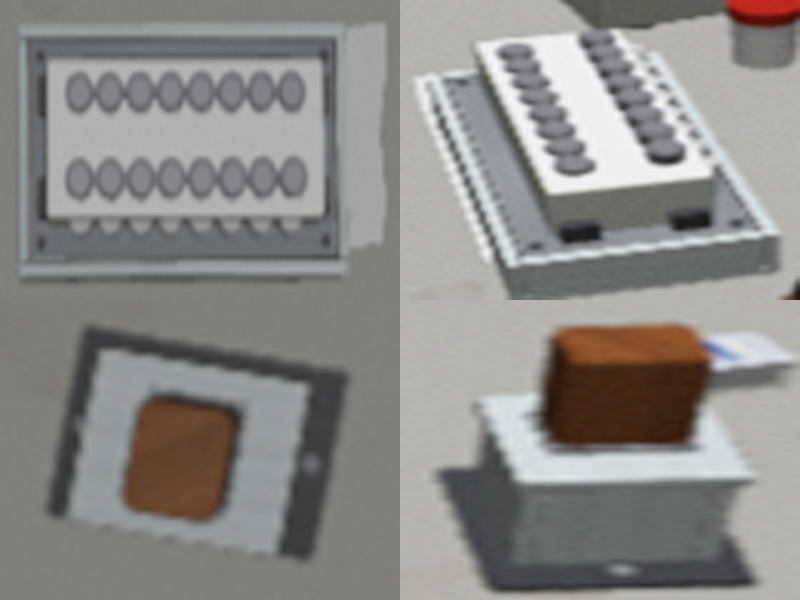

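The crops show the raised row's end caps at top pixels of about (370.2,177.7) and (300.7,177.7), and side pixels of about (294.4,177.7) and (308.2,212.5). The flange rectangle (58x68) matches the roller, so next I'll triangulate and plan the grasp.

```bash
cat >> h.py <<'E'
from scipy.spatial.transform import Rotation as Ro
def go(tgt,yaw):  # rows to TCP target, tool y at yaw deg (mod 180), z down
    o=r.get_obs();A=Ro.from_rotvec(o["orientation"]);M=A.as_matrix();print("t",round(o["clock"],2),"tcp",o["tcp_pos"].round(4),"yawy",np.degrees(np.arctan2(M[1,1],M[0,1])).round(2),"tilt",M[2].round(4),"F",o["contact_force"].round(2),"w",round(o["grip_width"],4),"grip",round(o["gripper_force"],1))
    best=None
    for k in(0,180):
        a=np.radians(yaw+k);y=np.array([np.cos(a),np.sin(a),0]);z=np.array([0,0,-1.]);B=Ro.from_matrix(np.c_[np.cross(y,z),y,z])
        w=(A.inv()*B).as_rotvec()
        if best is None or np.linalg.norm(w)<np.linalg.norm(best):best=w
    print("d",(M.T@(np.array(tgt)-o["tcp_pos"])).round(4),"rot",best.round(4))
E
python3 - <<'E'
from h import *
print("cap1",tri((370.2,177.7),(294.4,177.7)),"cap8",tri((300.7,177.7),(308.2,212.5)))
for zz in(.078,.082):print(ray("top",(370.2,177.7),zz),ray("top",(300.7,177.7),zz))
C={n:cloud(n,np.load(f"pics/{n}0.npy")) for n in("top","side")}
for n in C:
    X=C[n].reshape(-1,3)
    for zlo in(.06,.14,.22):
        m=(X[:,2]>zlo)&(X[:,2]<.6)&(X[:,0]>.3)&(X[:,0]<.72)&(X[:,1]<.25)&(X[:,1]>-.2)&~((X[:,2]<.11)&(abs(X[:,0]-.575)<.08)&(X[:,1]>.15))
        if m.any():
            Y=X[m];i=Y[:,1]>np.percentile(Y[:,1],99);print(n,zlo,"maxy",np.percentile(Y[:,1],[99,99.8]).round(3),Y[i].mean(0).round(3))
go([.4134,.3485,.30],80.6);go([.4134,.3485,.145],80.6)
E
```

```text
cap1 [0.55960208 0.19968775 0.07296767] cap8 [0.55657752 0.32649955 0.07513145]
[0.56015462 0.19995564 0.078     ] [0.55750353 0.3260532  0.078     ]
[0.55967789 0.20042165 0.082     ] [0.55703904 0.32593688 0.082     ]
top 0.06 maxy [0.185 0.237] [0.718 0.217 0.283]
top 0.14 maxy [0.192 0.238] [0.718 0.221 0.283]
top 0.22 maxy [0.2  0.24] [0.718 0.225 0.283]
side 0.06 maxy [0.115 0.214] [0.64  0.165 0.229]
side 0.14 maxy [0.099 0.222] [0.718 0.179 0.286]
side 0.22 maxy [0.157 0.232] [0.718 0.205 0.286]
t 0.1 tcp [0.2688 0.6187 0.303 ] yawy 66.52 tilt [-1.0e-04 -1.6e-03 -1.0e+00] F [ 0.1   0.36 -0.06] w 0.0853 grip 0.0
d [-0.2403 -0.1902  0.0034] rot [-1.600e-03 -1.000e-04 -2.458e-01]
t 0.1 tcp [0.2688 0.6187 0.303 ] yawy 66.52 tilt [-1.0e-04 -1.6e-03 -1.0e+00] F [ 0.1   0.36 -0.06] w 0.0853 grip 0.0
d [-0.2403 -0.19    0.1584] rot [-1.600e-03 -1.000e-04 -2.458e-01]
```

Units first: shifts go in shares of 0.75 m and turns go in shares of 90 degrees. So -0.18 m is -0.24, -0.144 m is -0.192, -0.246 rad is -0.1566.

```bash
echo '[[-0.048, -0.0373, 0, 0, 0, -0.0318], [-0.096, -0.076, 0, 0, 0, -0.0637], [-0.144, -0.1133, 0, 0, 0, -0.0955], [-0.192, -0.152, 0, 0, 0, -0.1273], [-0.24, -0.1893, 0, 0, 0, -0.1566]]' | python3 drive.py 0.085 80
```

```text
refused: ROWS must be one flat list, 6 numbers to a row, no inner brackets. Nothing was moved.
```

I used the wrong layout. The manual says one flat list, 6 numbers to a row, no inner brackets; once more.

```bash
echo '[-0.048, -0.0373, 0, 0, 0, -0.0318, -0.096, -0.076, 0, 0, 0, -0.0637, -0.144, -0.1133, 0, 0, 0, -0.0955, -0.192, -0.152, 0, 0, 0, -0.1273, -0.24, -0.1893, 0, 0, 0, -0.1566]' | python3 drive.py 0.085 80
python3 - <<'E'
from h import *
go([.4134,.3485,.25],80.6)
X=np.vstack([cloud(n,np.load(f"pics/{n}0.npy")).reshape(-1,3) for n in("top","side")])
for lo in(.3,.4,.5,.6):
  for zl in (.05,.12,.3):
    m=(X[:,2]>zl)&(X[:,2]<zl+.2)&(X[:,0]>lo)&(X[:,0]<lo+.1)&(X[:,1]<.15)&(X[:,1]>-.2)
    if m.any():print(lo,zl,np.percentile(X[m,1],[98,99.5,100]).round(3),m.sum())
E
```

```text
clock: 0.6
tcp_pos: [0.378, 0.4151, 0.3036]
orientation: [-0.254, -3.131, 0.001]
contact_force: [0.5, 0.0, -0.3]
grip_width: 0.0851
gripper_force: 0.0
t 0.6 tcp [0.378  0.4151 0.3036] yawy 80.73 tilt [ 2.e-04 -6.e-04 -1.e+00] F [ 0.54  0.03 -0.28] w 0.0851 grip 0.0
d [-0.0457 -0.06    0.0536] rot [-0.0006 -0.0002  0.0022]
0.3 0.05 [0.064 0.068 0.071] 5742
0.3 0.12 [0.047 0.051 0.055] 5708
0.3 0.3 [0.031 0.033 0.035] 10097
0.4 0.05 [0.14  0.148 0.15 ] 6953
0.4 0.12 [0.071 0.082 0.103] 9530
0.4 0.3 [0.039 0.04  0.043] 6869
0.5 0.05 [0.094 0.096 0.099] 4586
0.5 0.12 [0.072 0.074 0.079] 5609
```

In the tool's units: -0.06 m is -0.08, 0.0536 m is 0.0715.

```bash
echo '[-0.02, -0.0267, 0.0267, 0, 0, 0, -0.04, -0.0533, 0.0467, 0, 0, 0, -0.0609, -0.08, 0.0667, 0, 0, 0, -0.0609, -0.08, 0.0715, 0, 0, 0, -0.0609, -0.08, 0.0715, 0, 0, 0]' | python3 drive.py >/dev/null
python3 - <<'E'
from h import *
go([.4134,.3485,.145],80.6)
for n in("side","top"):
    p,d=grab_frame(n);cv2.imwrite(f"pics/{n}1.png",p)
    if n=="side":cv2.imwrite("pics/s1c.png",cv2.resize(p[80:280,300:500],None,fx=3,fy=3))
E
```

```text
t 1.1 tcp [0.4126 0.3499 0.2495] yawy 80.54 tilt [ 0.0011 -0.0013 -1.    ] F [-0.24  0.66  0.48] w 0.0849 grip 0.0
d [-0.0012 -0.0011  0.1045] rot [-0.0013 -0.0011 -0.001 ]
```

View pics/s1c.png

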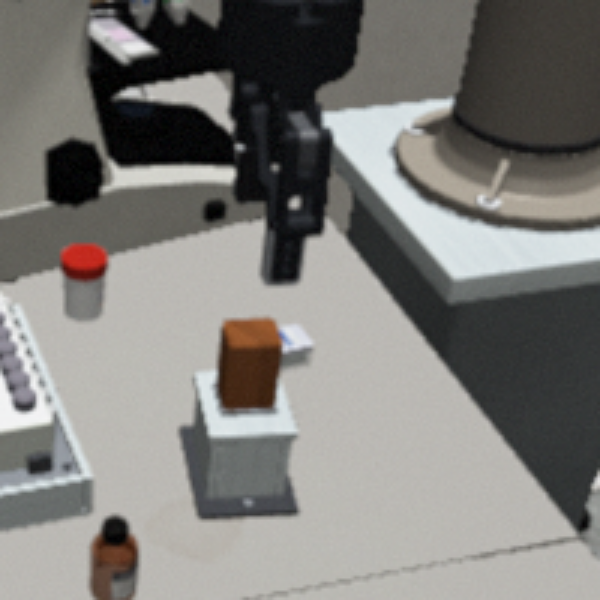

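The side crop shows the open gripper above the handle: near fingertip at crop (281,280), i.e. pixel (393.7,173.3), and handle top at crop (250,332). I'll check the near finger's projection before descending.

```bash
python3 - <<'E'
from h import *
for X in([.4126+.048*.164,.3499+.048*.986,.185],[.4126-.048*.164,.3499-.048*.986,.185],[.4134,.3485,.122]):
    q=P("side")@np.r_[X,1];q=q/q[2];print(((q[:2]-[300,80])*3).round())
E
```

```text
[277. 289.]
[246. 204.]
[249. 328.]
```

The projection agrees with the picture, so I'll descend and grip.

In the tool's units: 0.1045 m is 0.1393, 0.1 m is 0.1333, -0.001 rad is -0.0006.

```bash
echo '[-0.0013, -0.0013, 0.0533, -0.0006, -0.0006, 0, -0.0013, -0.0013, 0.0933, -0.0006, -0.0006, 0, -0.0013, -0.0013, 0.12, -0.0006, -0.0006, 0, -0.0013, -0.0013, 0.1333, -0.0006, -0.0006, 0, -0.0013, -0.0013, 0.1393, -0.0006, -0.0006, 0]' | python3 drive.py >/dev/null
echo '[0, 0, 0, 0, 0, 0, 0, 0, 0, 0, 0, 0]' | python3 drive.py 
echo '[0, 0, 0, 0, 0, 0, 0, 0, 0, 0, 0, 0, 0, 0, 0, 0, 0, 0, 0, 0, 0, 0, 0, 0, 0, 0, 0, 0, 0, 0]' | python3 drive.py 0.0 80
echo '[0, 0, 0, 0, 0, 0, 0, 0, 0, 0, 0, 0, 0, 0, 0, 0, 0, 0, 0, 0, 0, 0, 0, 0, 0, 0, 0, 0, 0, 0]' | python3 drive.py
python3 -c "
from h import *
go([.4134,.3485,.145],80.6)"
```

```text
clock: 1.9
tcp_pos: [0.414, 0.3501, 0.1468]
orientation: [0.256, 3.129, 0.004]
contact_force: [0.0, -0.4, -0.3]
grip_width: 0.0851
gripper_force: 0.0
clock: 2.4
tcp_pos: [0.4138, 0.3492, 0.1462]
orientation: [0.257, 3.13, 0.002]
contact_force: [-0.9, -2.5, 5.1]
grip_width: 0.0295
gripper_force: 80.2
clock: 2.9
tcp_pos: [0.4138, 0.3492, 0.1462]
orientation: [0.257, 3.13, 0.001]
contact_force: [-0.4, -0.3, 6.1]
grip_width: 0.0287
gripper_force: 80.2
t 2.9 tcp [0.4138 0.3492 0.1462] yawy 80.6 tilt [-0.0012  0.001  -1.    ] F [-0.39 -0.31  6.14] w 0.0287 grip 80.2
d [ 0.0003 -0.0008  0.0012] rot [ 0.001   0.0012 -0.    ]
```

In the tool's units: -0.11 m is -0.1467, -0.09 m is -0.12.

```bash
echo '[0, 0, -0.0133, 0, 0, 0, 0, 0, -0.04, 0, 0, 0, 0, 0, -0.08, 0, 0, 0, 0, 0, -0.12, 0, 0, 0, 0, 0, -0.1467, 0, 0, 0]' | python3 drive.py >/dev/null
echo '[0, 0, 0, 0, 0, 0, 0, 0, 0, 0, 0, 0, 0, 0, 0, 0, 0, 0]' | python3 drive.py
python3 - <<'E'
from h import *
go([.5575,.327,.252],91.4)
p,d=grab_frame("side");cv2.imwrite("pics/s2c.png",cv2.resize(p[50:280,250:480],None,fx=2.6,fy=2.6))
E
```

```text
clock: 3.7
tcp_pos: [0.4127, 0.3486, 0.2542]
orientation: [-0.257, -3.13, 0.002]
contact_force: [-0.0, -0.2, -4.2]
grip_width: 0.0292
gripper_force: 79.9
t 3.7 tcp [0.4127 0.3486 0.2542] yawy 80.62 tilt [ 7.0e-04 -1.5e-03 -1.0e+00] F [-0.02 -0.16 -4.15] w 0.0292 grip 79.9
d [-0.1464  0.0023  0.0021] rot [-0.0014 -0.0009 -0.1882]
```

View pics/s2c.png

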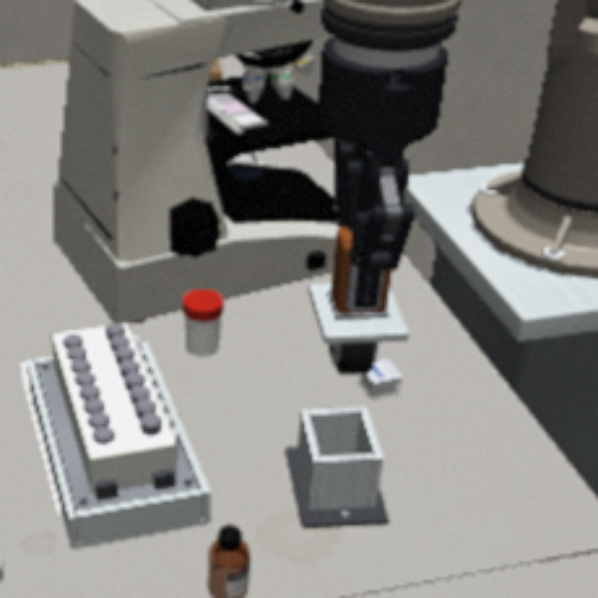

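The roller hangs upright in the grip, flange level at crop (358,310), and the stand is empty at (340,450). Now I'll move it over cap 8.

In the tool's units: -0.1464 m is -0.1952, -0.13 m is -0.1733, -0.188 rad is -0.1197.

```bash
echo '[-0.04, 0, 0, 0, 0, -0.0318, -0.0867, 0.0013, 0.0013, 0, 0, -0.0637, -0.1333, 0.0027, 0.0027, 0, 0, -0.0955, -0.1733, 0.0031, 0.0027, 0, 0, -0.1197, -0.1952, 0.0031, 0.0027, -0.0006, -0.0006, -0.1197]' | python3 drive.py >/dev/null
echo '[0, 0, 0, 0, 0, 0, 0, 0, 0, 0, 0, 0, 0, 0, 0, 0, 0, 0]' | python3 drive.py
python3 - <<'E'
from h import *
go([.5575,.327,.226],91.4)
I={}
for n in("side","top"):
    p,d=grab_frame(n);I[n]=p;cv2.imwrite(f"pics/{n}3.png",p)
a=cv2.resize(I["side"][60:260,230:430],(400,400));b=cv2.resize(I["top"][120:270,240:390],(400,400));cv2.imwrite("pics/m3.png",np.hstack([a,b]))
E
```

```text
clock: 4.55
tcp_pos: [0.5568, 0.3282, 0.253]
orientation: [-0.04, 3.141, 0.002]
contact_force: [-0.3, 0.1, -3.7]
grip_width: 0.029
gripper_force: 79.7
t 4.55 tcp [0.5568 0.3282 0.253 ] yawy 91.46 tilt [-1.0e-04  1.2e-03 -1.0e+00] F [-0.26  0.1  -3.69] w 0.029 grip 79.7
d [-0.0007 -0.0013  0.027 ] rot [0.0012 0.0001 0.0011]
```

View pics/m3.png

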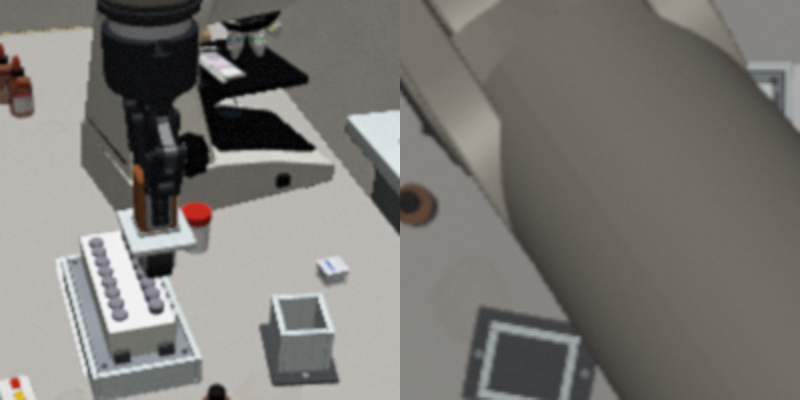

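The wheel is above the cap 8 end of the near row (side crop (158,262), cap 8 at about (157,307)). The arm hides the top view. Next I'll lower it in stages and feel for the caps.

In the tool's units: 0.026 m is 0.0347, 0.025 m is 0.0333, 0.001 rad is 0.0006.

```bash
echo '[-0.0009, -0.0017, 0.0107, 0.0006, 0, 0.0006, -0.0009, -0.0017, 0.0213, 0.0006, 0, 0.0006, -0.0009, -0.0017, 0.0293, 0.0006, 0, 0.0006, -0.0009, -0.0017, 0.0333, 0.0006, 0, 0.0006, -0.0009, -0.0017, 0.0347, 0.0006, 0, 0.0006]' | python3 drive.py | egrep 'tcp|cont'
echo '[0, 0, 0.0013, 0, 0, 0, 0, 0, 0.0027, 0, 0, 0, 0, 0, 0.004, 0, 0, 0]' | python3 drive.py| egrep 'tcp|cont'
echo '[0, 0, 0.0013, 0, 0, 0, 0, 0, 0.0013, 0, 0, 0]' | python3 drive.py| egrep 'tcp|cont'
echo '[0, 0, 0.0013, 0, 0, 0, 0, 0, 0.0013, 0, 0, 0]' | python3 drive.py| egrep 'tcp|cont'
echo '[0, 0, 0.0013, 0, 0, 0, 0, 0, 0.0013, 0, 0, 0]' | python3 drive.py| egrep 'tcp|cont'
```

```text
tcp_pos: [0.5588, 0.3263, 0.2272]
contact_force: [0.1, 0.2, -4.9]
tcp_pos: [0.5592, 0.3265, 0.2252]
contact_force: [0.2, 0.7, -4.7]
tcp_pos: [0.559, 0.3264, 0.2239]
contact_force: [-0.2, 0.1, -4.1]
tcp_pos: [0.559, 0.3264, 0.2228]
contact_force: [0.1, 0.9, -4.6]
tcp_pos: [0.559, 0.3264, 0.2218]
contact_force: [0.3, -0.1, -3.5]
```

In the tool's units: 0.001 m is 0.0013.

```bash
for i in 1; do
echo '[0, 0, 0.0013, 0, 0, 0, 0, 0, 0.0013, 0, 0, 0]' | python3 drive.py| egrep 'tcp|cont'
echo '[0, 0, 0.0013, 0, 0, 0, 0, 0, 0.0013, 0, 0, 0]' | python3 drive.py| egrep 'tcp|cont'
echo '[0, 0, 0.0013, 0, 0, 0, 0, 0, 0.0013, 0, 0, 0]' | python3 drive.py| egrep 'tcp|cont'
echo '[0, 0, 0.0013, 0, 0, 0, 0, 0, 0.0013, 0, 0, 0]' | python3 drive.py| egrep 'tcp|cont'
echo '[0, 0, 0.0013, 0, 0, 0, 0, 0, 0.0013, 0, 0, 0]' | python3 drive.py| egrep 'tcp|cont'
done
```

```text
tcp_pos: [0.559, 0.3264, 0.2208]
contact_force: [0.0, 0.2, -4.3]
tcp_pos: [0.559, 0.3264, 0.2198]
contact_force: [0.5, -0.6, -4.2]
tcp_pos: [0.559, 0.3264, 0.2188]
contact_force: [0.3, -0.0, -3.8]
tcp_pos: [0.559, 0.3264, 0.2178]
contact_force: [-1.2, 0.4, -4.0]
tcp_pos: [0.5592, 0.3265, 0.2171]
contact_force: [-0.1, -0.2, -2.1]
```

In the tool's units: 0.001 m is 0.0013.

```bash

echo '[0, 0, 0.0013, 0, 0, 0, 0, 0, 0.0013, 0, 0, 0]' | python3 drive.py| egrep 'tcp|cont'
echo '[0, 0, 0.0013, 0, 0, 0, 0, 0, 0.0013, 0, 0, 0]' | python3 drive.py| egrep 'tcp|cont'
echo '[0, 0, 0.0013, 0, 0, 0, 0, 0, 0.0013, 0, 0, 0]' | python3 drive.py| egrep 'tcp|cont'
```

```text
tcp_pos: [0.5592, 0.3267, 0.2164]
contact_force: [-1.1, -0.5, 1.1]
tcp_pos: [0.5592, 0.3267, 0.2152]
contact_force: [-1.7, 0.3, 0.1]
tcp_pos: [0.5592, 0.3265, 0.214]
contact_force: [-0.9, -0.2, 1.2]
```

```bash

echo '[0, 0, 0.0013, 0, 0, 0, 0, 0, 0.0013, 0, 0, 0]' | python3 drive.py| egrep 'tcp|cont'
echo '[0, 0, 0.0013, 0, 0, 0, 0, 0, 0.0013, 0, 0, 0]' | python3 drive.py| egrep 'tcp|cont'
echo '[0, 0, 0.0008, 0, 0, 0, 0, 0, 0.0008, 0, 0, 0]' | python3 drive.py| egrep 'tcp|cont'
```

```text
tcp_pos: [0.5592, 0.3267, 0.2131]
contact_force: [-1.2, 0.1, 2.2]
tcp_pos: [0.5591, 0.327, 0.2123]
contact_force: [-2.0, 0.1, 3.4]
tcp_pos: [0.5591, 0.3272, 0.2118]
contact_force: [-1.6, 2.6, 5.6]
```

In the tool's units: 0.0006 m is 0.0008.

```bash

echo '[0, 0, 0.0008, 0, 0, 0, 0, 0, 0.0008, 0, 0, 0]' | python3 drive.py| egrep 'tcp|cont'
echo '[0, 0, 0.0008, 0, 0, 0, 0, 0, 0.0008, 0, 0, 0]' | python3 drive.py| egrep 'tcp|cont'
```

```text
tcp_pos: [0.5591, 0.3275, 0.2114]
contact_force: [-1.8, 2.8, 6.0]
tcp_pos: [0.5591, 0.3278, 0.2109]
contact_force: [-2.2, 3.6, 5.3]
```

In the tool's units: 0.0006 m is 0.0008.

```bash

echo '[0, 0, 0.0008, 0, 0, 0, 0, 0, 0.0008, 0, 0, 0]' | python3 drive.py| egrep 'tcp|cont'
echo '[0, 0, 0.0008, 0, 0, 0, 0, 0, 0.0008, 0, 0, 0]' | python3 drive.py| egrep 'tcp|cont'
python3 -c "
from h import *
go([.5605,.201,.210],91.4)"
```

```text
tcp_pos: [0.5591, 0.328, 0.2104]
contact_force: [-2.0, 2.7, 6.4]
tcp_pos: [0.5592, 0.3282, 0.21]
contact_force: [-2.4, 3.0, 7.6]
t 9.05 tcp [0.5592 0.3282 0.21  ] yawy 91.38 tilt [-0.0036  0.0036 -1.    ] F [-2.37  3.01  7.58] w 0.0292 grip 81.1
d [ 0.0017 -0.1272 -0.0005] rot [ 0.0036  0.0036 -0.0003]
```

In the tool's units: -0.002 m is -0.0027, -0.001 m is -0.0013.

```bash

echo '[0, 0, 0.0008, 0, 0, 0, 0, -0.0013, 0.0008, 0, 0, 0, 0, -0.0027, 0.0008, 0, 0, 0]' | python3 drive.py| egrep 'tcp|cont'
echo '[0.0007, -0.0027, 0.0004, 0, 0, 0, 0.0007, -0.0053, 0.0004, 0, 0, 0, 0.0007, -0.008, 0.0004, 0, 0, 0]' | python3 drive.py| egrep 'tcp|cont'
```

```text
tcp_pos: [0.5592, 0.3269, 0.2099]
contact_force: [-3.1, 5.1, 9.3]
tcp_pos: [0.5592, 0.32, 0.2095]
contact_force: [-2.0, 0.8, 9.5]
```

In the tool's units: -0.006 m is -0.008, -0.004 m is -0.0053.

```bash

echo '[0.0007, -0.0027, 0.0007, 0, 0, 0, 0.0007, -0.0053, 0.0007, 0, 0, 0, 0.0007, -0.008, 0.0007, 0, 0, 0]' | python3 drive.py| egrep 'tcp|cont'
echo '[0.0004, -0.0027, 0.0004, 0, 0, 0, 0.0004, -0.0053, 0.0004, 0, 0, 0, 0.0004, -0.008, 0.0004, 0, 0, 0]' | python3 drive.py| egrep 'tcp|cont'
```

```text
tcp_pos: [0.5592, 0.3134, 0.2093]
contact_force: [-1.5, 1.8, 11.0]
tcp_pos: [0.5592, 0.3088, 0.2097]
contact_force: [-2.4, 4.5, 12.8]
```

In the tool's units: -0.006 m is -0.008, -0.004 m is -0.0053.

```bash

echo '[0.0004, -0.0027, 0, 0, 0, 0, 0.0004, -0.0053, 0, 0, 0, 0, 0.0004, -0.008, 0, 0, 0, 0]' | python3 drive.py| egrep 'tcp|cont'
echo '[0.0001, -0.0027, 0, 0, 0, 0, 0.0001, -0.0053, 0, 0, 0, 0, 0.0001, -0.008, 0, 0, 0, 0]' | python3 drive.py| egrep 'tcp|cont'
echo '[0.0001, -0.0027, 0, 0, 0, 0, 0.0001, -0.0053, 0, 0, 0, 0, 0.0001, -0.008, 0, 0, 0, 0]' | python3 drive.py| egrep 'tcp|cont'
```

```text
tcp_pos: [0.5591, 0.3024, 0.2096]
contact_force: [-1.1, 2.4, 12.4]
tcp_pos: [0.5593, 0.296, 0.2096]
contact_force: [-2.0, 1.4, 13.2]
tcp_pos: [0.5594, 0.2907, 0.21]
contact_force: [-2.2, 3.7, 15.0]
```

In the tool's units: -0.006 m is -0.008, -0.004 m is -0.0053.

```bash

echo '[0.0001, -0.0027, -0.0001, 0, 0, 0, 0.0001, -0.0053, -0.0001, 0, 0, 0, 0.0001, -0.008, -0.0001, 0, 0, 0]' | python3 drive.py| egrep 'tcp|cont'
echo '[0.0001, -0.0027, 0, 0, 0, 0, 0.0001, -0.0053, 0, 0, 0, 0, 0.0001, -0.008, 0, 0, 0, 0]' | python3 drive.py| egrep 'tcp|cont'
echo '[0.0001, -0.0027, -0.0001, 0, 0, 0, 0.0001, -0.0053, -0.0001, 0, 0, 0, 0.0001, -0.008, -0.0001, 0, 0, 0]' | python3 drive.py| egrep 'tcp|cont'
```

```text
tcp_pos: [0.5595, 0.2847, 0.21]
contact_force: [-1.5, 3.8, 13.8]
tcp_pos: [0.5596, 0.2781, 0.2099]
contact_force: [-1.3, 2.9, 14.9]
tcp_pos: [0.5598, 0.2721, 0.2101]
contact_force: [-1.8, 3.7, 15.4]
```

In the tool's units: -0.006 m is -0.008, -0.004 m is -0.0053.

```bash

echo '[0.0001, -0.0027, 0, 0, 0, 0, 0.0001, -0.0053, 0, 0, 0, 0, 0.0001, -0.008, 0, 0, 0, 0]' | python3 drive.py| egrep 'tcp|cont'
echo '[0.0001, -0.0027, 0, 0, 0, 0, 0.0001, -0.0053, 0, 0, 0, 0, 0.0001, -0.008, 0, 0, 0, 0]' | python3 drive.py| egrep 'tcp|cont'
echo '[0.0001, -0.0027, -0.0001, 0, 0, 0, 0.0001, -0.0053, -0.0001, 0, 0, 0, 0.0001, -0.008, -0.0001, 0, 0, 0]' | python3 drive.py| egrep 'tcp|cont'
```

```text
tcp_pos: [0.5598, 0.2667, 0.2101]
contact_force: [-2.0, 2.0, 15.3]
tcp_pos: [0.56, 0.2597, 0.2098]
contact_force: [-0.6, 2.5, 13.9]
tcp_pos: [0.5601, 0.2536, 0.2101]
contact_force: [-0.4, 2.8, 14.9]
```

In the tool's units: -0.006 m is -0.008, -0.004 m is -0.0053.

```bash

echo '[0.0001, -0.0027, -0.0001, 0, 0, 0, 0.0001, -0.0053, -0.0001, 0, 0, 0, 0.0001, -0.008, -0.0001, 0, 0, 0]' | python3 drive.py| egrep 'tcp|cont'
echo '[0.0001, -0.0027, 0, 0, 0, 0, 0.0001, -0.0053, 0, 0, 0, 0, 0.0001, -0.008, 0, 0, 0, 0]' | python3 drive.py| egrep 'tcp|cont'
echo '[0.0001, -0.0027, -0.0001, 0, 0, 0, 0.0001, -0.0053, -0.0001, 0, 0, 0, 0.0001, -0.008, -0.0001, 0, 0, 0]' | python3 drive.py| egrep 'tcp|cont'
echo '[0.0001, -0.0027, 0, 0, 0, 0, 0.0001, -0.0053, 0, 0, 0, 0, 0.0001, -0.008, 0, 0, 0, 0]' | python3 drive.py| egrep 'tcp|cont'
```

```text
tcp_pos: [0.5601, 0.2484, 0.2101]
contact_force: [-1.3, 3.1, 13.2]
tcp_pos: [0.5602, 0.2412, 0.2097]
contact_force: [-0.4, 1.0, 11.4]
tcp_pos: [0.5604, 0.2348, 0.2098]
contact_force: [-0.8, 1.1, 11.6]
tcp_pos: [0.5603, 0.2299, 0.2097]
contact_force: [-0.2, 2.9, 10.4]
```

In the tool's units: -0.006 m is -0.008, -0.004 m is -0.0053.

```bash

echo '[0.0001, -0.0027, -0.0001, 0, 0, 0, 0.0001, -0.0053, -0.0001, 0, 0, 0, 0.0001, -0.008, -0.0001, 0, 0, 0]' | python3 drive.py| egrep 'tcp|cont'
echo '[0.0001, -0.0027, 0, 0, 0, 0, 0.0001, -0.0053, 0, 0, 0, 0, 0.0001, -0.008, 0, 0, 0, 0]' | python3 drive.py| egrep 'tcp|cont'
echo '[0.0001, -0.0027, 0, 0, 0, 0, 0.0001, -0.0053, 0, 0, 0, 0, 0.0001, -0.008, 0, 0, 0, 0]' | python3 drive.py| egrep 'tcp|cont|clock'
```

```text
tcp_pos: [0.5604, 0.2228, 0.2094]
contact_force: [0.5, 2.3, 8.8]
tcp_pos: [0.5605, 0.2166, 0.2095]
contact_force: [0.3, 2.7, 8.9]
clock: 15.05
tcp_pos: [0.5604, 0.2118, 0.2093]
contact_force: [1.9, 2.8, 6.5]
```

In the tool's units: -0.006 m is -0.008, -0.004 m is -0.0053.

```bash

echo '[0, -0.0027, 0.0005, 0, 0, 0, 0, -0.0053, 0.0008, 0, 0, 0, 0, -0.008, 0.0008, 0, 0, 0]' | python3 drive.py| egrep 'tcp|cont'
echo '[0, -0.0027, 0.0004, 0, 0, 0, 0, -0.004, 0.0007, 0, 0, 0, 0, -0.004, 0.0007, 0, 0, 0]' | python3 drive.py| egrep 'tcp|cont'
```

```text
tcp_pos: [0.5606, 0.2047, 0.2086]
contact_force: [1.2, 1.4, 8.7]
tcp_pos: [0.5607, 0.2011, 0.2083]
contact_force: [0.7, -0.8, 10.9]
```

In the tool's units: 0.0003 m is 0.0004.

```bash

echo '[0, 0, 0.0004, 0, 0, 0, 0, 0, 0.0004, 0, 0, 0]' | python3 drive.py| egrep 'tcp|cont'
python3 -c "
from h import *
go([.558,.328,.210],91.4)"
```

```text
tcp_pos: [0.5608, 0.2011, 0.2081]
contact_force: [-0.2, -0.6, 11.5]
t 15.85 tcp [0.5608 0.2011 0.2081] yawy 91.29 tilt [-0.0067  0.0014 -1.    ] F [-0.18 -0.58 11.52] w 0.0295 grip 81.6
d [-1.000e-04  1.269e-01 -1.700e-03] rot [ 0.0014  0.0067 -0.002 ]
```

In the tool's units: 0.006 m is 0.008, 0.004 m is 0.0053.

```bash

echo '[0, 0, 0.0003, 0, 0, 0, 0, 0.0027, 0.0003, 0, 0, 0, 0, 0.0053, 0.0003, 0, 0, 0, 0, 0.008, 0.0003, 0, 0, 0]' | python3 drive.py| egrep 'tcp|cont'
echo '[0, 0.0027, 0, 0, 0, 0, 0, 0.0053, 0, 0, 0, 0, 0, 0.008, 0, 0, 0, 0]' | python3 drive.py| egrep 'tcp|cont'
echo '[0, 0.0027, 0, 0, 0, 0, 0, 0.0053, 0, 0, 0, 0, 0, 0.008, 0, 0, 0, 0]' | python3 drive.py| egrep 'tcp|cont'
```

```text
tcp_pos: [0.5607, 0.207, 0.208]
contact_force: [-0.5, -3.6, 13.1]
tcp_pos: [0.5607, 0.2123, 0.2083]
contact_force: [-1.0, -2.1, 15.3]
tcp_pos: [0.5605, 0.2191, 0.2086]
contact_force: [-0.7, -1.7, 15.1]
```

In the tool's units: 0.006 m is 0.008, 0.004 m is 0.0053.

```bash

echo '[0, 0.0027, -0.0001, 0, 0, 0, 0, 0.0053, -0.0003, 0, 0, 0, 0, 0.008, -0.0003, 0, 0, 0]' | python3 drive.py| egrep 'tcp|cont'
echo '[0, 0.0027, -0.0001, 0, 0, 0, 0, 0.0053, -0.0001, 0, 0, 0, 0, 0.008, -0.0003, 0, 0, 0]' | python3 drive.py| egrep 'tcp|cont'
echo '[0, 0.0027, -0.0001, 0, 0, 0, 0, 0.0053, -0.0001, 0, 0, 0, 0, 0.008, -0.0003, 0, 0, 0]' | python3 drive.py| egrep 'tcp|cont'
```

```text
tcp_pos: [0.5603, 0.2253, 0.2087]
contact_force: [0.2, -1.9, 15.2]
tcp_pos: [0.5603, 0.2303, 0.2091]
contact_force: [-0.9, -2.7, 17.3]
tcp_pos: [0.5601, 0.2372, 0.2094]
contact_force: [-1.7, -0.0, 16.7]
```

In the tool's units: 0.006 m is 0.008, 0.004 m is 0.0053.

```bash

echo '[0, 0.0027, 0, 0, 0, 0, 0, 0.0053, -0.0001, 0, 0, 0, 0, 0.008, -0.0001, 0, 0, 0]' | python3 drive.py| egrep 'tcp|cont'
echo '[0, 0.0027, 0, 0, 0, 0, 0, 0.0053, -0.0001, 0, 0, 0, 0, 0.008, -0.0001, 0, 0, 0]' | python3 drive.py| egrep 'tcp|cont'
echo '[0, 0.0027, 0, 0, 0, 0, 0, 0.0053, 0, 0, 0, 0, 0, 0.008, 0, 0, 0, 0]' | python3 drive.py| egrep 'tcp|cont'
```

```text
tcp_pos: [0.5599, 0.2438, 0.2093]
contact_force: [-1.2, -0.7, 15.0]
tcp_pos: [0.5599, 0.2483, 0.2095]
contact_force: [-0.6, -3.0, 17.9]
tcp_pos: [0.5597, 0.2555, 0.2098]
contact_force: [-1.6, -0.9, 17.5]
```

In the tool's units: 0.006 m is 0.008, -0.0004 m is -0.0005.

```bash

echo '[0, 0, -0.0005, 0, 0, 0, 0, 0.0027, -0.0007, 0, 0, 0, 0, 0.0053, -0.0007, 0, 0, 0, 0, 0.008, -0.0008, 0, 0, 0]' | python3 drive.py| egrep 'tcp|cont'
echo '[0, 0.0027, -0.0001, 0, 0, 0, 0, 0.0053, -0.0001, 0, 0, 0, 0, 0.008, -0.0001, 0, 0, 0]' | python3 drive.py| egrep 'tcp|cont'
```

```text
tcp_pos: [0.5595, 0.262, 0.2099]
contact_force: [0.4, 0.1, 11.8]
tcp_pos: [0.5594, 0.2665, 0.2098]
contact_force: [0.2, -2.6, 13.4]
```

In the tool's units: 0.006 m is 0.008, 0.004 m is 0.0053.

```bash

echo '[0, 0.0027, 0, 0, 0, 0, 0, 0.0053, -0.0001, 0, 0, 0, 0, 0.008, -0.0001, 0, 0, 0]' | python3 drive.py| egrep 'tcp|cont'
echo '[0, 0.0027, 0, 0, 0, 0, 0, 0.0053, -0.0001, 0, 0, 0, 0, 0.008, -0.0001, 0, 0, 0]' | python3 drive.py| egrep 'tcp|cont'
echo '[0, 0.0027, 0, 0, 0, 0, 0, 0.0053, -0.0001, 0, 0, 0, 0, 0.008, -0.0001, 0, 0, 0]' | python3 drive.py| egrep 'tcp|cont'
```

```text
tcp_pos: [0.5593, 0.2734, 0.2101]
contact_force: [-0.6, -1.3, 13.7]
tcp_pos: [0.5591, 0.2798, 0.2101]
contact_force: [0.1, 1.1, 11.3]
tcp_pos: [0.5589, 0.2847, 0.2098]
contact_force: [0.7, -2.0, 11.1]
```

In the tool's units: 0.006 m is 0.008, 0.004 m is 0.0053.

```bash

echo '[0, 0.0027, 0, 0, 0, 0, 0, 0.0053, -0.0001, 0, 0, 0, 0, 0.008, -0.0001, 0, 0, 0]' | python3 drive.py| egrep 'tcp|cont'
echo '[0, 0.0027, 0, 0, 0, 0, 0, 0.0053, -0.0001, 0, 0, 0, 0, 0.008, -0.0001, 0, 0, 0]' | python3 drive.py| egrep 'tcp|cont'
```

```text
tcp_pos: [0.5588, 0.2912, 0.2101]
contact_force: [0.4, 0.1, 10.8]
tcp_pos: [0.5586, 0.2975, 0.21]
contact_force: [1.5, 0.1, 9.0]
```

In the tool's units: 0.006 m is 0.008, 0.0004 m is 0.0005.

```bash

echo '[0, 0.0027, 0.0005, 0, 0, 0, 0, 0.0053, 0.0007, 0, 0, 0, 0, 0.008, 0.0007, 0, 0, 0]' | python3 drive.py| egrep 'tcp|cont'
echo '[0, 0.0027, 0.0001, 0, 0, 0, 0, 0.0053, 0.0001, 0, 0, 0, 0, 0.008, 0.0001, 0, 0, 0]' | python3 drive.py| egrep 'tcp|cont'
echo '[0, 0.0027, 0.0001, 0, 0, 0, 0, 0.0053, 0.0003, 0, 0, 0, 0, 0.008, 0.0003, 0, 0, 0]' | python3 drive.py| egrep 'tcp|cont'
```

```text
tcp_pos: [0.5585, 0.3028, 0.2093]
contact_force: [1.0, -1.5, 8.5]
tcp_pos: [0.5583, 0.3093, 0.2095]
contact_force: [0.4, -0.4, 10.6]
tcp_pos: [0.5582, 0.3155, 0.2093]
contact_force: [1.7, 0.4, 9.8]
```

In the tool's units: 0.006 m is 0.008, 0.004 m is 0.0053.

```bash

echo '[0, 0.0027, 0.0005, 0, 0, 0, 0, 0.0053, 0.0008, 0, 0, 0, 0, 0.008, 0.0008, 0, 0, 0]' | python3 drive.py| egrep 'tcp|cont'
echo '[0, 0.0027, 0.0004, 0, 0, 0, 0, 0.0053, 0.0005, 0, 0, 0, 0, 0.008, 0.0005, 0, 0, 0]' | python3 drive.py| egrep 'tcp|cont'
```

```text
tcp_pos: [0.558, 0.3211, 0.2084]
contact_force: [1.5, -1.9, 8.0]
tcp_pos: [0.5579, 0.3272, 0.2083]
contact_force: [0.2, 0.9, 11.1]
```

In the tool's units: 0.05 m is 0.0667, -0.045 m is -0.06.

```bash

echo '[0, 0, -0.0133, 0, 0, 0, 0, 0, -0.0333, 0, 0, 0, 0, 0, -0.0533, 0, 0, 0, 0.0267, 0, -0.06, 0, 0, 0, 0.0667, 0, -0.06, 0, 0, 0]' | python3 drive.py| egrep 'tcp|cont'
echo '[0.04, 0, 0, 0, 0, 0.0318, 0.08, 0, 0, 0, 0, 0.0637, 0.1067, 0, 0, 0, 0, 0.0955, 0.12, 0, 0, 0, 0, 0.1197, 0.12, 0, 0, 0, 0, 0.1197]' | python3 drive.py| egrep 'tcp|cont'
cat > caps.py <<'E'
from h import *
import sys
tag=sys.argv[1]
D={"top":[],"side":[]}
for n in D:
    for i in range(4):
        p,d=grab_frame(n);D[n].append(d)
    cv2.imwrite(f"pics/{n}{tag}.png",p)
c0=np.array([.5775,.265]);a=np.radians(1.4);R=np.array([[np.cos(a),-np.sin(a)],[np.sin(a),np.cos(a)]])
for n in D:
    d=np.mean(D[n],0);X=cloud(n,d).reshape(-1,3);l=(X[:,:2]-c0)@R
    for row in(-.018,.018):
        o=[]
        for k in range(8):
            m=(np.hypot(l[:,0]-row,l[:,1]+.063-.018*k)<.0065)&(X[:,2]>.05);o.append((np.median(X[m,2])*1000).round(1) if m.sum()>3 else 0)
        print(n,row,o)
E
python3 caps.py 4; python3 -c "
from h import *
go([.4138,.3492,.254],80.6)"
```

```text
tcp_pos: [0.5072, 0.3256, 0.2529]
contact_force: [-0.5, 1.0, -4.1]
tcp_pos: [0.4143, 0.3241, 0.2517]
contact_force: [-0.4, 0.4, -4.1]
top -0.018 [np.float64(76.4), np.float64(76.4), np.float64(76.1), np.float64(75.9), np.float64(76.2), np.float64(76.1), np.float64(76.0), np.float64(76.1)]
top 0.018 [np.float64(76.2), np.float64(76.2), np.float64(76.4), np.float64(75.9), np.float64(76.4), np.float64(76.2), np.float64(76.3), np.float64(76.3)]
side -0.018 [np.float64(76.5), np.float64(76.5), np.float64(76.4), np.float64(76.3), np.float64(76.2), np.float64(76.6), np.float64(76.4), np.float64(76.6)]
side 0.018 [np.float64(76.2), np.float64(76.6), np.float64(76.5), np.float64(76.3), np.float64(76.5), np.float64(76.0), np.float64(76.4), np.float64(76.5)]
t 23.75 tcp [0.4164 0.3239 0.251 ] yawy 80.53 tilt [-0.0021  0.001  -1.    ] F [-0.03 -0.35 -4.12] w 0.0292 grip 79.7
d [ 0.0068  0.0245 -0.0029] rot [ 0.001   0.0021 -0.0013]
```

All eight near caps now measure level with the finished row (within 0.3 mm in both views). Next I'll go over the stand and check how the roller sits in the grip.

Units first: shifts go in shares of 0.75 m and turns go in shares of 90 degrees. So 0.0245 m is 0.0327, 0.016 m is 0.0213, 0.002 rad is 0.0013.

```bash

echo '[0.0027, 0.0107, 0, 0, 0, 0, 0.0053, 0.0213, -0.0013, 0, 0, 0, 0.0091, 0.0327, -0.004, 0.0006, 0.0013, -0.0006, 0.0091, 0.0327, -0.004, 0.0006, 0.0013, -0.0006, 0.0091, 0.0327, -0.004, 0.0006, 0.0013, -0.0006]' | python3 drive.py| egrep 'tcp|cont'
python3 - <<'E'
from h import *
go([.4138,.3492,.1472],80.6)
p,d=grab_frame("side");X=cloud("side",d)
cv2.imwrite("pics/s5c.png",cv2.resize(p[50:280,250:480],None,fx=2.6,fy=2.6))
hsv=cv2.cvtColor(p,cv2.COLOR_BGR2HSV)
m=(abs(X[...,2]-.172)<.006)&(abs(X[...,0]-.4138)<.06)&(abs(X[...,1]-.349)<.06)&(hsv[...,1]<60)&(hsv[...,2]>120)
Y=X[m];print(len(Y),cv2.minAreaRect(Y[:,:2].astype(np.float32)))
A=np.c_[Y[:,:2]-Y[:,:2].mean(0),np.ones(len(Y))];print(np.linalg.lstsq(A,Y[:,2],rcond=None)[0])
m=(X[...,2]>.05)&(X[...,2]<.062)&(abs(X[...,0]-.4138)<.05)&(abs(X[...,1]-.349)<.05)&(hsv[...,2]>100);Y=X[m]
print(len(Y),cv2.minAreaRect(Y[:,:2].astype(np.float32)))
E
```

```text
tcp_pos: [0.4131, 0.3498, 0.2541]
contact_force: [0.3, -0.2, -5.5]
t 24.25 tcp [0.4131 0.3498 0.2541] yawy 80.67 tilt [-1.e-04 -0.e+00 -1.e+00] F [ 0.29 -0.16 -5.46] w 0.029 grip 79.7
d [-0.0008 -0.0005  0.1069] rot [-0.      0.0001  0.0012]
421 ((0.41274186968803406, 0.3529580235481262), (0.06890122592449188, 0.058560919016599655), 80.17831420898438)
[-0.01399692 -0.01315571  0.17205282]
312 ((0.41326284408569336, 0.3495078682899475), (0.06476742029190063, 0.05312743037939072), 81.2557601928711)
```

View pics/s5c.png

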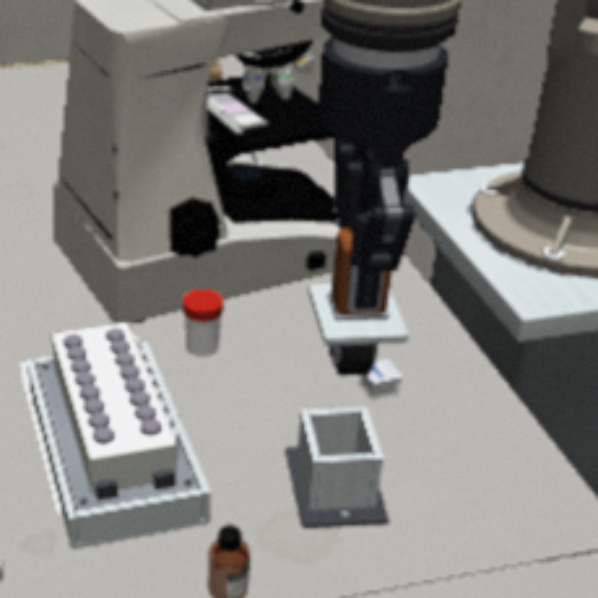

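The roller sits in the grip exactly as after the first lift (flange at the same crop pixels, (310–407, 280–340)), and the stand is clear at (340,450). I'll lower it along the original path.

In the tool's units: 0.052 m is 0.0693, 0.045 m is 0.06, 0.001 rad is 0.0006.

```bash

echo '[-0.0011, -0.0007, 0.0267, 0, 0, 0.0006, -0.0011, -0.0007, 0.0467, 0, 0, 0.0006, -0.0011, -0.0007, 0.06, 0, 0, 0.0006, -0.0011, -0.0007, 0.0693, 0, 0, 0.0006, -0.0011, -0.0007, 0.0693, 0, 0, 0.0006]' | python3 drive.py| egrep 'tcp|cont'
python3 -c "
from h import *
go([.4138,.3492,.1472],80.6)"
```

```text
tcp_pos: [0.4137, 0.3483, 0.2014]
contact_force: [-0.7, 0.1, -3.5]
t 24.8 tcp [0.4137 0.3483 0.2014] yawy 80.55 tilt [ 7.0e-04 -1.2e-03 -1.0e+00] F [-0.75  0.07 -3.49] w 0.029 grip 79.7
d [-0.      0.0009  0.0542] rot [-0.0012 -0.0007 -0.0009]
```

In the tool's units: 0.022 m is 0.0293, 0.018 m is 0.024, -0.001 rad is -0.0006.

```bash

echo '[0, 0.0012, 0.008, -0.0006, 0, 0, 0, 0.0012, 0.016, -0.0006, 0, 0, 0, 0.0012, 0.024, -0.0006, 0, 0, 0, 0.0012, 0.0293, -0.0006, 0, 0, 0, 0.0012, 0.0293, -0.0006, 0, 0]' | python3 drive.py| egrep 'tcp|cont'
echo '[0, 0, 0.008, 0, 0, 0, 0, 0, 0.016, 0, 0, 0, 0, 0, 0.024, 0, 0, 0, 0, 0, 0.0293, 0, 0, 0, 0, 0, 0.0333, 0, 0, 0]' | python3 drive.py| egrep 'tcp|cont'
echo '[0, 0, 0.0027, 0, 0, 0, 0, 0, 0.004, 0, 0, 0, 0, 0, 0.004, 0, 0, 0]' | python3 drive.py| egrep 'tcp|cont'
python3 -c "
from h import *
go([.4138,.3492,.1462],80.6)"
```

```text
tcp_pos: [0.4138, 0.3494, 0.1794]
contact_force: [0.2, 0.2, -4.4]
tcp_pos: [0.414, 0.3496, 0.1546]
contact_force: [-1.0, -0.3, -4.1]
tcp_pos: [0.4141, 0.3497, 0.1521]
contact_force: [0.3, -0.0, -3.6]
t 26.1 tcp [0.4141 0.3497 0.1521] yawy 80.56 tilt [-1.0e-04  1.1e-03 -1.0e+00] F [ 0.25 -0.04 -3.55] w 0.0295 grip 79.7
d [ 0.0003 -0.0005  0.0059] rot [ 0.0011  0.0001 -0.0008]
```

In the tool's units: 0.004 m is 0.0053, 0.003 m is 0.004.

```bash

echo '[0, 0, 0.002, 0, 0, 0, 0, 0, 0.004, 0, 0, 0, 0, 0, 0.0053, 0, 0, 0, 0, 0, 0.0053, 0, 0, 0]' | python3 drive.py| egrep 'tcp|cont'
echo '[0, 0, 0.0013, 0, 0, 0, 0, 0, 0.0013, 0, 0, 0]' | python3 drive.py| egrep 'tcp|cont'
echo '[0, 0, 0.0009, 0, 0, 0, 0, 0, 0.0009, 0, 0, 0]' | python3 drive.py| egrep 'tcp|cont'
```

```text
tcp_pos: [0.414, 0.3497, 0.148]
contact_force: [0.2, 0.3, -3.8]
tcp_pos: [0.4141, 0.3497, 0.147]
contact_force: [-0.6, 0.4, -3.6]
tcp_pos: [0.4141, 0.3497, 0.1464]
contact_force: [-0.4, -0.2, -4.2]
```

In the tool's units: 0.0006 m is 0.0008.

```bash

echo '[0, 0, 0.0008, 0, 0, 0, 0, 0, 0.0008, 0, 0, 0]' | python3 drive.py| egrep 'tcp|cont'
echo '[0, 0, 0.0008, 0, 0, 0, 0, 0, 0.0008, 0, 0, 0]' | python3 drive.py| egrep 'tcp|cont'
```

```text
tcp_pos: [0.4141, 0.3497, 0.1462]
contact_force: [-1.6, -1.8, 2.2]
tcp_pos: [0.4141, 0.3497, 0.1462]
contact_force: [-3.9, -3.0, 9.2]
```

It is seated at the original height. Now release and retreat.

In the tool's units: -0.0008 m is -0.0011.

```bash

echo '[0, 0, -0.0011, 0, 0, 0, 0, 0, -0.0011, 0, 0, 0]' | python3 drive.py| egrep 'tcp|cont'
echo '[0, 0, 0, 0, 0, 0, 0, 0, 0, 0, 0, 0, 0, 0, 0, 0, 0, 0, 0, 0, 0, 0, 0, 0, 0, 0, 0, 0, 0, 0]' | python3 drive.py 0.085 | egrep 'tcp|cont|width'
echo '[0, 0, 0, 0, 0, 0, 0, 0, 0, 0, 0, 0, 0, 0, 0, 0, 0, 0]' | python3 drive.py | egrep 'tcp|cont|width'
echo '[0, 0, -0.0133, 0, 0, 0, 0, 0, -0.04, 0, 0, 0, 0, 0, -0.08, 0, 0, 0, 0, 0, -0.12, 0, 0, 0, 0, 0, -0.16, 0, 0, 0]' | python3 drive.py| egrep 'tcp|cont'
echo '[0.04, 0.04, 0, 0, 0, 0, 0.08, 0.08, 0, 0, 0, 0, 0.12, 0.12, 0, 0, 0, 0, 0.1467, 0.1467, 0, 0, 0, 0, 0.1467, 0.1467, 0, 0, 0, 0]' | python3 drive.py| egrep 'clock|tcp|cont'
python3 caps.py 6
python3 - <<'E'
import cv2,numpy as np
a=cv2.imread("pics/side6.png");b=cv2.imread("pics/top6.png")
cv2.imwrite("pics/m6.png",np.hstack([cv2.resize(a[130:290,230:440],(400,305)),cv2.resize(b[80:320,220:420],(400,480))[:305]]) if 0 else np.hstack([cv2.resize(a[120:290,200:427],(400,300)),cv2.resize(b[80:320,130:450],(400,300))]))
E
```

```text
tcp_pos: [0.4142, 0.3498, 0.1462]
contact_force: [-0.8, 0.1, 1.9]
tcp_pos: [0.4142, 0.3497, 0.146]
contact_force: [0.8, -0.5, -0.4]
grip_width: 0.0851
tcp_pos: [0.4141, 0.3497, 0.146]
contact_force: [1.3, 0.3, 0.1]
grip_width: 0.0846
tcp_pos: [0.414, 0.3494, 0.268]
contact_force: [1.2, 1.2, -0.1]
clock: 29.3
tcp_pos: [0.3195, 0.4802, 0.267]
contact_force: [0.3, 0.8, -0.6]
top -0.018 [np.float64(76.2), np.float64(76.5), np.float64(76.6), np.float64(76.4), np.float64(76.4), np.float64(76.3), np.float64(76.1), np.float64(76.2)]
top 0.018 [np.float64(76.3), np.float64(75.9), np.float64(76.3), np.float64(76.4), np.float64(76.6), np.float64(76.1), np.float64(76.1), np.float64(76.5)]
side -0.018 [np.float64(76.2), np.float64(76.4), np.float64(76.4), np.float64(76.4), np.float64(76.3), np.float64(76.5), np.float64(76.5), np.float64(76.5)]
side 0.018 [np.float64(76.5), np.float64(76.4), np.float64(76.4), np.float64(76.4), np.float64(76.4), np.float64(76.3), np.float64(76.1), np.float64(76.4)]
```

View pics/m6.png

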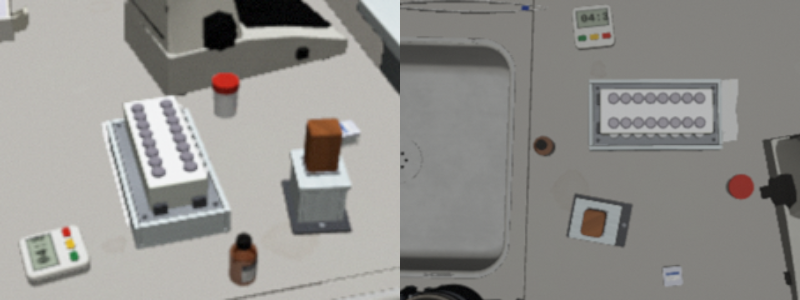

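The roller hangs upright in its stand (side crop (322,165), top crop (595,222)), both cap rows are level, and the bystanders have not moved. I'll hand in now.

```bash
python3 -c "
from bench import r, grab_frame, camera_info
print(r.hand_in())"
```

```text
the job is handed in; nothing more can be done
None
```

Job handed in at about 30 s: all eight caps measure level with the finished row (within about 0.5 mm), the roller hangs upright in its stand and is released, and the bystanders look unmoved; rolling pressure was uneven, mostly 13–20 N with readings of 11–22 N, against about 18 N asked and the 25 N limit.

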